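# Loosen the clamp of the panel with the round hole, whichever way its thread runs

### The arm

A 7-joint arm with a two-finger parallel gripper is mounted at the origin on the work surface. World frame = base frame: x ahead of the robot, y to its left, z up, the work surface at z = 0. Lengths are in mm, angles in rad, forces in N, time in s.
With the tool pointing down it reaches from about 400 to 875 mm from the base axis. Payload 4.4 kg.
Tool frame: the origin (TCP) lies on the mounting face of the last link; the fingertips stand 173 mm ahead of it and the grasp point (between the pads) lies 155 mm ahead of it (r.hold_point_z is the distance from the TCP to the grasp point, in mm); x points along the fingers, y is the direction in which the jaws open and shut, and the axes are right-handed (so a half turn about x gives the same grasp; the last joint's range is limited). The gripper opens to 85 mm and grips with 20 to 120 N. Pads are 22 mm wide; open, the fingers measure 114 mm over their backs; the gripper's body (76 mm by 85 mm) begins 54 mm behind the grasp point. The pads swing forward as they close: fully open they stand 13 mm farther back than shut.
Start: joints at [1.037, 0.628, 0.038, 1.517, -0.027, 0.996, -0.02], TCP at [293.122, -580.168, 404.713] pointing down, gripper open.
Joint ranges: [-3.06, 3.06], [-0.37, 2.12], [-1.25, 1.32], [0.18, 2.47], [-1.1, 4.24], [0.23, 1.98], [-2.94, 2.94]. Speed limits (rad/s): [2.57, 2.57, 3.14, 3.14, 3.14, 3.14, 3.14].

### API

Orientations are given as a unit quaternion [x, y, z, w].
In Python, from station import r, cams, job gives the robot as it stands.
- The arm moves only by the tool move_arm, never from a script. Its argument "steps" is a list of rows, each a list of 5 numbers: the shift along the world's x, y, z in cm, then the turn about the world's z in degrees, then the finger opening in cm, from 0 to 8.54. In form: [[tx, ty, tz, spin, fingers], ...]. A call has 1 to 20 rows; each row shifts and turns the commanded pose from where the row before left it; what a row does not reach is not made up. A row lasts 1/10 s, in which the tool goes at most 50 mm and 8.59 degrees, less where a joint would pass 70% of its speed; a pose out of reach is approached as far as the arm can. A call is refused whole if a number of a shift passes 5 or a number of a turn 8.59, either way. A call with a gripper value outside its range is refused whole. The fingers move at their own pace and stop on an object; "grip_force" is the grip in N (left out, the last holds). Time passes only in rows, so rows that do not move let the fingers close. It gives the time, the measured TCP pose, the force and the opening at its end, in the units of the state.
- r.get_state(): the state, without advancing time (a new reading comes with each control period).
- cams.read_camera(name): name is "scene" or "top"; returns (picture, depth): 480x640x3 uint8, red, green, blue; 480x640 float32, mm along the optical axis (not along the pixel's ray), 0 where there is no reading.
- cams.camera_params(name): a dict with "K" (3x3 intrinsics, pixels), "rvec" (rotation vector, rad) and "tvec" (3), from world to camera coordinates, as OpenCV has them. Camera axes: x right, y down, z forward; pixel columns grow to the right and rows downward; lengths in mm; the calibration is good to about 2 mm. A picture is of the moment at which its call begins. camera_params takes no time and is no camera call.
- job.hand_in(): hands the job in, once; it reports no verdict.
Trained networks look in the newest picture that a camera, given by its name, has taken for a name from the list of things; names that differ only in an ending like _2 or _b are one class to them, and where a whole thing is asked for, a point or a joint stands for the part that bears it (a point fixed in the world has none). Each returns a list of dicts, best first, with "confidence" (0 to 1); they miss things now and then, are a little off and sometimes report something else, mostly with a low value. They report only what shows in the picture. A call takes as long as a camera call.
- cams.regions_of(camera, query): "region" (480x640 bool, what is visible of it).
- cams.mark_of(camera, query): "xyz" ([x, y, z] in mm, in the coordinates of the camera as it stood for that picture, good to about 4 mm: a listed point, or the origin of a listed thing).
The state is a dict: "time": time; "q": joint angles; "joint_vel": joint speeds; "joint_efforts": joint torques, N m; "position": TCP position; "eef_rot": TCP orientation; "contact_force": force on the tool from outside, world axes, zero at the start; "moment": the same for the moment, N m; "finger_gap": opening from 0.0 (shut) to 1.0 (fully open).
Only numpy, scipy, OpenCV 4.12 (cv2) and the standard library are available. Lean on these libraries where they do the work, as an engineer would, in place of code of your own. Each camera call takes 0.05 s, during which the arm holds its last target.

### The job

Two plywood panels are clamped side by side on the mill's slotted bed; loosen the knob of the clamp that holds the panel with the round hole, by turning it about 60 degrees, and let go of it. One of the two clamps has a reversed thread and they look alike, so find out by trying which way the knob gives: a tight knob turns one way only. Leave the other panel's knob tight.

Things in the scene. Friction and masses are not known exactly. Their poses are not given: they have to be found in the camera images.
- knob_p_grip (a point): Round ribbed black knob of a clamp, 36 mm across, 24 tall, with a steel pointer line on top, on a neck 20 mm across and 15 tall above the clamp's flat steel strap (30 x 105 mm). Point: centre of the knob, half-way up, on its turning axis, 27 mm above the strap, 69 mm above the table; x along the pointer line, z up. Turns with the knob. The two knobs look alike, about 160 mm apart.
- knob_q_grip (a point): Round ribbed black knob of a clamp, 36 mm across, 24 tall, with a steel pointer line on top, on a neck 20 mm across and 15 tall above the clamp's flat steel strap (30 x 105 mm). Point: centre of the knob, half-way up, on its turning axis, 27 mm above the strap, 69 mm above the table; x along the pointer line, z up. Turns with the knob. The two knobs look alike, about 160 mm apart.
- knob_p (a joint): Angle of knob_p about its upright axis, rad, positive anticlockwise from above. 0 (at the start) = tight against a hard stop. It gives one way only, up to 1.5 rad, either positive or negative: unknown beforehand; the two knobs have opposite threads. Turning takes about 0.1 N m, and it stays where left; the other way it is blocked and fingers slip on it.
- knob_q (a joint): Angle of knob_q about its upright axis, rad, positive anticlockwise from above. 0 (at the start) = tight against a hard stop. It gives one way only, up to 1.5 rad, either positive or negative: unknown beforehand; the two knobs have opposite threads. Turning takes about 0.1 N m, and it stays where left; the other way it is blocked and fingers slip on it.
- panel_round_hole0 (a point): Centre of the round hole (45 mm across) in the upper face of its plywood panel (110 x 100 x 8 mm), 28 mm above the table; the panel lies on the aluminium bed (240 x 340 x 20 mm). Its clamp is the one with the nearer knob, about 105 mm away on the robot's side; the other knob is about 190 mm away, at a panel with a square hole.

How it is judged:
By the outcome, as a careful person would: the job done as asked, in the order asked, and still so for the second after the job is handed in, with the robot touching nothing.
It also fails if it takes over 38 s, if anything falls off the work surface, if the arm or the gripper's body presses on something with over 40 N, if the wrist force passes 120 N, or if a joint passes its speed limit or range.

## Working session

There is one attempt and no reset: what is moved stays moved. The work goes in short steps, Python scripts to look and compute and a tool call to move; the robot and the scene stay as the last step left them, time stands still between calls to the robot, and variables do not carry over. Pictures are saved under pics/ and viewed, and the job is handed in when it is done.

Besides the shell and the picture viewer there is one more tool, called after "Call:" by a JSON object that holds its "api" and its "payload". move_arm: Moves the arm, as the interface text tells. Its arguments: {"type":"object","properties":{"steps":{"type":"array","items":{"type":"array","items":{"type":"number"}}},"grip_force":{"type":"number"}},"required":["steps"]}

```bash
mkdir -p pics
cat > h.py <<'E'
import numpy as np,cv2
from station import r,cams,job
def world(cam,p):
    c=cams.camera_params(cam);R=cv2.Rodrigues(np.array(c["rvec"],float))[0]
    return R.T@(np.array(p,float)-np.array(c["tvec"],float).ravel())
def pix(cam,P):
    c=cams.camera_params(cam)
    return cv2.projectPoints(np.array([P],float),np.array(c["rvec"],float),np.array(c["tvec"],float),np.array(c["K"],float),None)[0].ravel()
def deproj(cam,u,v,d):
    K=np.array(cams.camera_params(cam)["K"]);return world(cam,[(u-K[0,2])/K[0,0]*d,(v-K[1,2])/K[1,1]*d,d])
E
python3 - <<'E'
from h import *
for c in["top","scene"]:
    im,d=cams.read_camera(c);cv2.imwrite(f"pics/{c}0.png",im[:,:,::-1]);np.save(f"/tmp/{c}.npy",d)
    for q in["panel_round_hole0","knob_p_grip","knob_q_grip"]:
        for m in cams.mark_of(c,q):
            w=world(c,m["xyz"]);print(c,q,round(m["confidence"],2),w.round(1),pix(c,w).round())
s=r.get_state();print(s["time"],s["position"],s["eef_rot"],s["finger_gap"],r.hold_point_z)
E
```

```text
top panel_round_hole0 0.76 [625.7 -35.5  29.5] [394. 222.]
top knob_p_grip 0.74 [519.2 -35.6  68.5] [390. 295.]
scene panel_round_hole0 0.7 [624.6 -35.6  27.7] [260. 321.]
scene knob_p_grip 0.69 [518.1 -34.7  67.1] [227. 260.]
scene knob_q_grip 0.71 [513.1 116.3  70.6] [310. 227.]
0.4 [ 293.13184306 -580.14216627  404.55805333] [-0.68785176 -0.16397018  0.68785286 -0.16380532] 1.0040520359157612 154.70000000000002
```

View pics/top0.png

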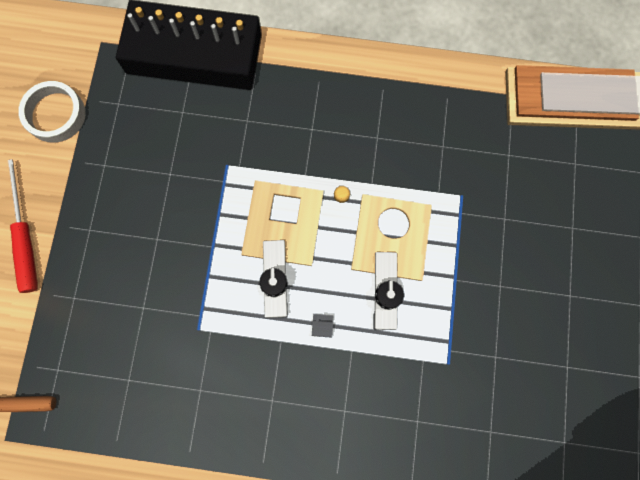

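View pics/scene0.png

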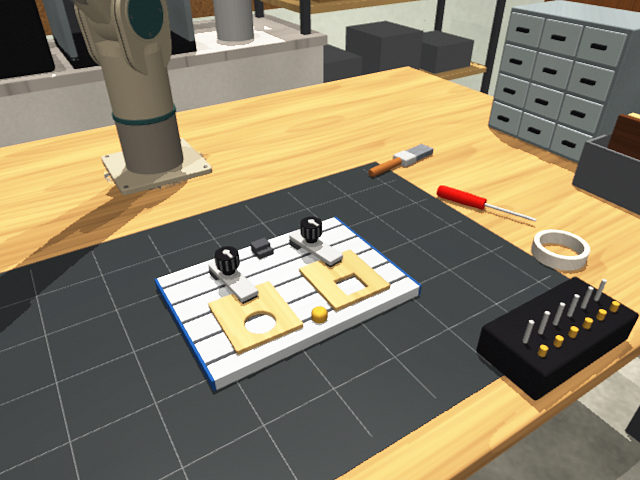

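Run:
```python
from h import *
from scipy.spatial.transform import Rotation as R
s=r.get_state();M=R.from_quat(s["eef_rot"]).as_matrix();print(M.round(3))
im=cv2.imread("pics/top0.png");cv2.imwrite("pics/t0c.png",cv2.resize(im[180:340,300:540],None,fx=3,fy=3,interpolation=2))
```

```text
[[-0.     0.451 -0.893]
 [ 0.    -0.893 -0.451]
 [-1.    -0.    -0.   ]]
```

The round hole is at top pixel (394,222) and its clamp knob is at (390,294), to the right. The other knob is at (273,282), by the square hole. Next I'll refine the knob centre and read its pointer.

View pics/t0c.png

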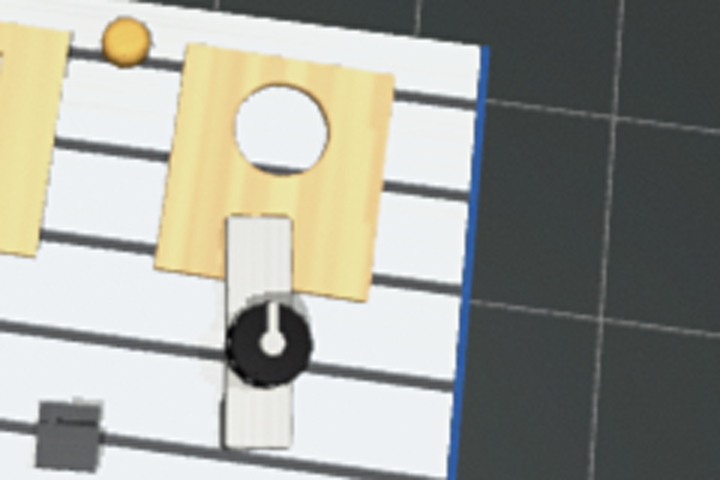

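Run:
```python
from h import *
d=np.load("/tmp/top.npy");H,W=d.shape
K=np.array(cams.camera_params("top")["K"])
im=cv2.imread("pics/top0.png")
for (a,b) in [(390,294),(273,282)]:
    P=[deproj("top",u,v,d[v,u]) for v in range(b-25,b+25) for u in range(a-25,a+25) if d[v,u]>0]
    P=np.array(P);T=P[(P[:,2]>74)&(P[:,2]<90)]
    print(len(T),T.mean(0).round(1),cv2.minEnclosingCircle(T[:,:2].astype(np.float32)))
    print([ (x.round(0)) for x in [P[:,2].max()]])
# other heights around
for n,(u,v) in dict(ball=(342,193),block=(323,324)).items(): print(n,deproj("top",u,v,d[v,u]).round(0))
print(r.get_state()["q"])
```

```text
Traceback (most recent call last):
  File "h.py", line 10, in deproj
    K=np.array(cams.camera_params(cam)["K"]);return world(cam,[(u-K[0,2])/K[0,0]*d,(v-K[1,2])/K[1,1]*d,d])
               ~~~~~~~~~~~~~~~~~~^^^^^
ValueError: time passes only in moves, steps and waits
```

```bash
cat >> h.py <<'E'
import functools
_cp=cams.camera_params
class _C:
    def __getattr__(s,n): return getattr(_r,n)
_r=cams; cams=_C(); cams.camera_params=functools.lru_cache(None)(_cp)
E
python3 - <<'E'
from h import *
d=np.load("/tmp/top.npy")
for (a,b) in [(390,294),(273,282)]:
    P=np.array([deproj("top",u,v,d[v,u]) for v in range(b-25,b+25) for u in range(a-25,a+25) if d[v,u]>0])
    T=P[(P[:,2]>74)&(P[:,2]<90)]
    print(len(T),T.mean(0).round(1),cv2.minEnclosingCircle(T[:,:2].astype(np.float32)),P[:,2].max())
for n,(u,v) in dict(ball=(342,193),block=(323,324)).items(): print(n,deproj("top",u,v,d[v,u]).round(0))
print(r.get_state()["q"])
E
```

```text
629 [518.5 -33.8  80.8] ((518.9475708007812, -34.115325927734375), 18.31255531311035) 85.75644392088523
620 [514.4 116.8  80.6] ((514.7156982421875, 116.91839599609375), 18.368629455566406) 84.98310999487727
ball [657.  42.  36.]
block [471.  45.  37.]
[ 1.03719177  0.62858583  0.03847228  1.51750706 -0.02701731  0.99624358
 -0.01999178]
```

Call:
{"api": "move_arm", "payload": {"steps": [[1.61,3.9,0,-2,8.5],[1.61,3.9,0,-2,8.5],[1.61,3.9,0,-2,8.5],[1.61,3.9,0,-2,8.5],[1.61,3.9,0,-2,8.5],[1.61,3.9,0,-2,8.5],[1.61,3.9,0,-2,8.5],[1.61,3.9,0,-2,8.5],[1.61,3.9,0,-2,8.5],[1.61,3.9,0,-2,8.5],[1.61,3.9,0,-2,8.5],[1.61,3.9,0,-2,8.5],[1.61,3.9,0,-2,8.5],[1.61,3.9,0,-1,8.5],[0,0,0,0,8.5],[0,0,0,0,8.5]]}}

```text
time: 2.0
position: [518.7, -33.0, 404.6]
eef_rot: [-0.707, 0.0, 0.707, 0.0]
contact_force: [-0.3, -0.6, 0.1]
finger_gap: 0.997
```

Call:
{"api": "move_arm", "payload": {"steps": [[0,-0.12,-3,0,8.5],[0,0,-3,0,8.5],[0,0,-3,0,8.5],[0,0,-3,0,8.5],[0,0,-2,0,8.0],[0,0,-2,0,7.0],[0,0,-1.4,0,6.0],[0,0,-0.7,0,6.0],[0,0,0,0,6.0],[0,0,0,0,6.0]]}}

```text
time: 3.0
position: [518.6, -36.1, 224.3]
eef_rot: [0.707, -0.002, -0.707, -0.001]
contact_force: [-0.2, -0.4, 0.1]
finger_gap: 0.705
```

Run:
```python
from h import *
for c in["top","scene"]:
    im,d=cams.read_camera(c);cv2.imwrite(f"pics/{c}1.png",im[:,:,::-1])
a=cv2.imread("pics/scene1.png")[170:330,130:370];b=cv2.imread("pics/top1.png")[200:360,290:500]
cv2.imwrite("pics/c1.png",cv2.resize(np.hstack([a,b]),None,fx=1.7,fy=1.7))
print(r.get_state()["position"],r.get_state()["q"])
```

```text
[518.83593557 -35.71103942 224.5726649 ] [-0.03127781  0.72972591  0.06938595  2.0199557  -0.12021185  0.39403782
 -1.44324361]
```

View pics/c1.png

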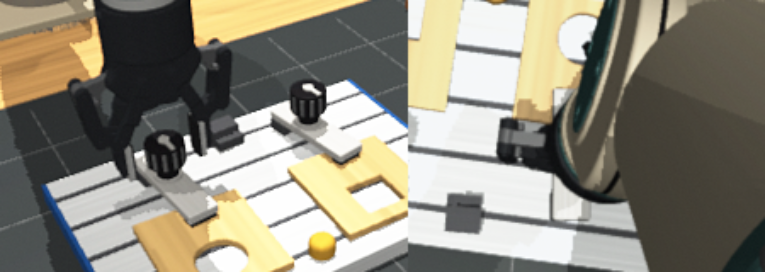

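The fingers straddle the knob. In the left half of the crop it shows at about (165,150) with its pointer visible. I'll close gently.

Call:
{"api": "move_arm", "payload": {"steps": [[0,0.1,0,0,5.0],[0,0,0,0,4.0],[0,0,0,0,3.0],[0,0,0,0,3.0],[0,0,0,0,3.0],[0,0,0,0,3.0],[0,0,0,0,3.0]], "grip_force": 30}}

```text
time: 3.8
position: [518.7, -34.4, 224.3]
eef_rot: [0.707, -0.001, -0.707, -0.001]
contact_force: [-1.0, 0.1, 6.4]
finger_gap: 0.412
```

Run:
```python
from h import *
s=r.get_state();print(s["position"],s["contact_force"],s["moment"],s["finger_gap"])
```

```text
[518.67977702 -34.44235534 224.31149085] [-0.99174111  0.08915962  6.39262573] [-0.09159214  0.18424105  0.07280425] 0.41180006354201787
```

Call:
{"api": "move_arm", "payload": {"steps": [[0,0,0,4,3.0],[0,0,0,4,3.0],[0,0,0,4,3.0],[0,0,0,0,3.0],[0,0,0,0,3.0]]}}

```text
time: 4.3
position: [518.7, -34.4, 224.3]
eef_rot: [0.704, 0.073, -0.703, 0.073]
contact_force: [-1.5, -0.7, 5.6]
finger_gap: 0.412
```

Run:
```python
from h import *
s=r.get_state();print(s["position"],s["contact_force"],s["moment"],s["finger_gap"])
im,d=cams.read_camera("scene");cv2.imwrite("pics/s2.png",im[:,:,::-1])
a=cv2.imread("pics/scene1.png")[230:290,190:290];b=cv2.imread("pics/s2.png")[230:290,190:290]
cv2.imwrite("pics/c2.png",cv2.resize(np.hstack([a,b]),None,fx=4,fy=4,interpolation=2))
```

```text
[518.6894656  -34.36495589 224.33420786] [-1.45625489 -0.6952883   5.57900458] [-0.02787604  0.19929112  0.13024108] 0.41231199513445915
```

View pics/c2.png

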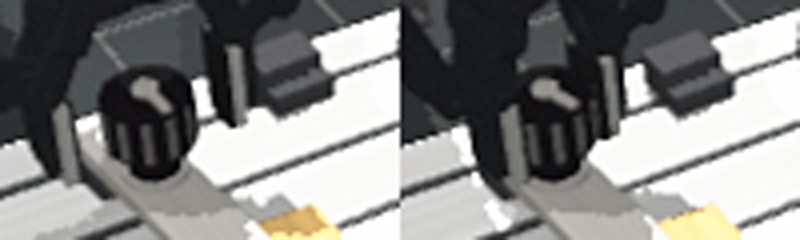

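The pointer turned anticlockwise with the jaws and the moment stayed low at about 0.13 N m, so the knob gives in the positive direction. I'll carry on to about 60°.

Call:
{"api": "move_arm", "payload": {"steps": [[0,0,0,5,3.0],[0,0,0,5,3.0],[0,0,0,5,3.0],[0,0,0,5,3.0],[0,0,0,5,3.0],[0,0,0,5,3.0],[0,0,0,5,3.0],[0,0,0,5,3.0],[0,0,0,5,3.0],[0,0,0,3,3.0],[0,0,0,0,3.0],[0,0,0,0,3.0]]}}

```text
time: 5.55
position: [518.5, -34.1, 224.3]
eef_rot: [0.613, 0.353, -0.613, 0.353]
contact_force: [-0.3, 0.7, 7.5]
finger_gap: 0.408
```

Run:
```python
from h import *
s=r.get_state();print(s["position"],s["contact_force"],s["moment"],s["finger_gap"],s["q"])
im,d=cams.read_camera("scene");cv2.imwrite("pics/s3.png",im[:,:,::-1])
a=cv2.imread("pics/scene1.png")[230:290,190:290];b=cv2.imread("pics/s3.png")[230:290,190:290]
cv2.imwrite("pics/c3.png",cv2.resize(np.hstack([a,b]),None,fx=4,fy=4,interpolation=2))
```

```text
[518.49513895 -34.05991082 224.29342378] [-0.31588893  0.67775251  7.48886082] [0.16150971 0.30140186 0.08637349] 0.4077416953384431 [ 0.12903879  0.73213713 -0.17682465  2.01595867  0.29405632  0.41695924
 -0.79951544]
```

View pics/c3.png

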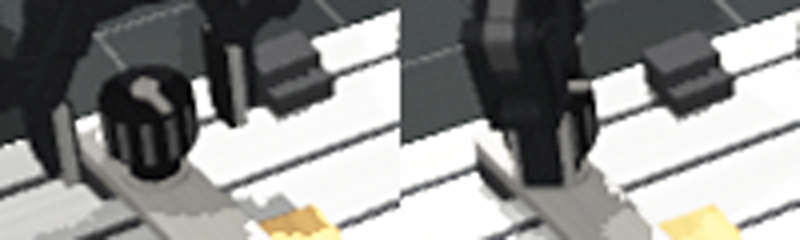

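The tool has turned 60° and the steel pointer has swung to the right. Now I'll release, lift straight up and move clear so I can look.

Call:
{"api": "move_arm", "payload": {"steps": [[0,0,0,0,5.0],[0,0,0,0,6.5],[0,0,0,0,6.5],[0,0,0,0,6.5],[0,0,2,0,6.5],[0,0,3,0,6.5],[0,0,4,0,6.5],[0,0,4,0,6.5],[0,0,4,0,6.5],[0,-4,1,0,6.5],[0,-4,0,0,6.5],[0,-4,0,0,6.5],[0,-4,0,0,6.5],[0,-4,0,0,6.5],[0,-4,0,0,6.5],[0,-4,0,0,6.5],[0,0,0,0,6.5]]}}

```text
time: 7.3
position: [516.5, -321.5, 403.0]
eef_rot: [-0.614, -0.348, 0.616, -0.351]
contact_force: [-1.3, 0.3, -1.0]
finger_gap: 0.76
```

Run:
```python
from h import *
im,d=cams.read_camera("top");cv2.imwrite("pics/t4.png",im[:,:,::-1])
a=cv2.imread("pics/top0.png");b=cv2.imread("pics/t4.png")
f=lambda i:cv2.resize(i[250:330,250:440],None,fx=4,fy=3.6,interpolation=2)
f=lambda i:cv2.resize(i[260:330,250:440],None,fx=4,fy=4,interpolation=2)
cv2.imwrite("pics/c4.png",np.vstack([f(a),f(b)]))
print(r.get_state()["time"],r.get_state()["contact_force"])
# pointer direction: bright pixels within knob disc at top plane
c=cams.camera_params("top")
for nm,ii in(("0",a),("4",b)):
  for n,ctr in(("round",(518.8,-34.2)),("square",(514.6,116.9))):
    g=cv2.cvtColor(ii,6);pts=[]
    for X in np.arange(-15,15.1,.5):
      for Y in np.arange(-15,15.1,.5):
        rr=np.hypot(X,Y)
        if 6.5<rr<15:
          u,v=pix("top",[ctr[0]+X,ctr[1]+Y,82]);
          if g[int(round(v)),int(round(u))]>110: pts.append((X,Y))
    m=np.mean(pts,0);print(nm,n,len(pts),m.round(1),np.degrees(np.arctan2(m[1],m[0])).round(1))
```

```text
7.35 [ 0.37043184  1.51604921 -1.28040489]
0 round 173 [10.5  1. ] 5.5
0 square 159 [10.1  2.1] 11.9
4 round 168 [4.4 9.7] 65.6
4 square 159 [10.1  2.1] 11.9
```

View pics/c4.png

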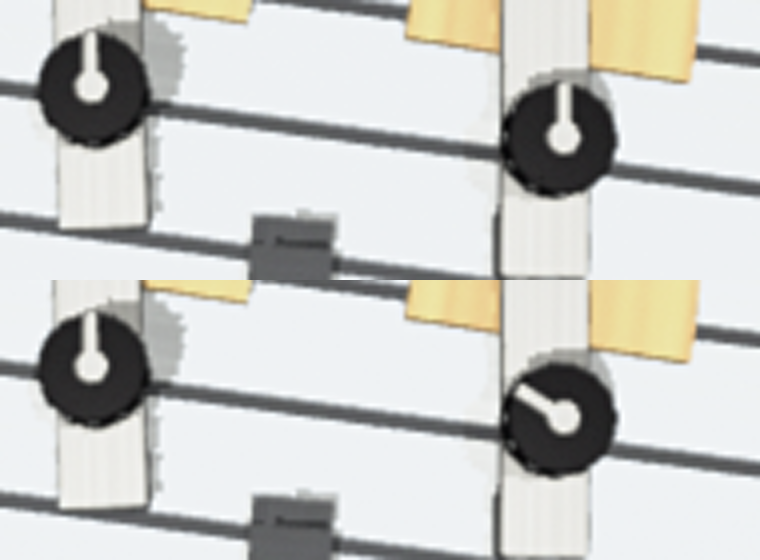

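The right knob's pointer turned 60.1° anticlockwise, from 5.5° to 65.6°. The left knob hasn't moved.

```bash
python3 -c "
from station import job
print(job.hand_in())"
```

```text
the job is handed in; nothing more can be done
None
```

The clamp knob on the round-hole panel is loosened by about 60° anticlockwise, and I let go of it. The job is handed in, with about 7.4 s used of the 38 s allowed.

- **Finding the direction:** I gripped the knob with 30 N and tried 12° anticlockwise first. The pointer turned with the jaws and the moment stayed near 0.13 N m, so I carried on in that direction to 60°.
- **Turn achieved:** in the top camera picture taken after release, the pointer had moved from 5.5° to 65.6°, a turn of 60.1°.
- **Other knob:** the square-hole panel's pointer read 11.9° both before and after.
- **Robot clear:** the gripper is lifted and about 29 cm to the side, with a force reading of about 2 N at most, so it is touching nothing.

No check failed. The depth and network estimates of the knob's position agreed to about 2 mm.

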